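# Clip an inverter board into the sprung board holder

## Robot

A 6-joint arm with a two-finger parallel gripper is mounted at the origin on the work surface. World frame = base frame: x ahead of the robot, y to its left, z up, the work surface at z = 0. Lengths are in mm, angles in rad, forces in N, time in s.
With the tool pointing down it reaches from about 350 to 775 mm from the base axis. Payload 7.3 kg.
Tool frame: the origin (TCP) lies on the centre line of the jaws, within the pads' length; the fingertips stand 22 mm ahead of it and the grasp point (between the pads) lies 3 mm ahead of it; z points along the fingers, y is the direction in which the jaws open and shut (so a half turn about z gives the same grasp; the last joint's range is limited). The gripper opens to 92 mm and grips with 3 to 60 N. Pads are 19 mm wide; open, the fingers measure 130 mm over their backs; the gripper's body (75 mm by 190 mm) begins 47 mm behind the grasp point.
Start: joints at [1.113, 0.342, 1.524, -0, 1.275, -0.146], TCP at [161.04, 499.709, 248.741] pointing down, gripper open.
Joint ranges: [-2.53, 2.53], [-0.77, 2.02], [0.04, 2.7], [-1, 4.14], [0.28, 2.66], [-3.11, 3.11]. Speed limits (rad/s): [2.57, 2.57, 3.14, 3.14, 3.14, 3.14].

## Interface

Orientations are given as [roll, pitch, yaw] about the fixed x, y, z axes, in that order (R = Rz(yaw) Ry(pitch) Rx(roll)).
In Python, from plant import get_obs, capture, bot, spot_in gives the robot as it stands.
- The arm moves only by the shell command python3 -m handwheel 'ROWS' [OPENING]. ROWS is JSON, a list of rows, each a list of 2 entries, a list of its own where there are three numbers: the shift along the world's x, y, z in mm, then the turn, a rotation vector about the world's x, y, z in rad. In form: [[[x, y, z], [wx, wy, wz]], ...]. A call has 1 to 12 rows; each row shifts and turns the commanded pose from where the row before left it; what a row does not reach is not made up. A row lasts 1/8 s, in which the tool goes at most 62.5 mm and 10.7 degrees, less where a joint would pass 70% of its speed; a pose out of reach is approached as far as the arm can. A call is refused whole if a number of a shift passes 62.5 or a number of a turn 0.188, either way. A call with a gripper value outside its range is refused whole. OPENING is the closure, from 0 (fully open) to 1 (shut), set as the call begins (- or left out, the last holds). The fingers move at their own pace and stop on an object; the grip force is fixed at half the most. Time passes only in rows, so rows that do not move let the fingers close. It gives the time, the measured TCP pose, the force and the opening at its end, in the units of the state.
- get_obs(): the state, without advancing time (a new reading comes with each control period).
- capture(name): name is "side" or "top"; returns a dict with "img" (384x512x3 uint8, red, green, blue), "fx", "fy", "cx", "cy" (pixels), "cam_to_world" (4x4, takes a point from camera to world coordinates). Camera axes: x right, y up, looking along -z (the intrinsics and any distortion apply to the point x, -y, -z); pixel columns grow to the right and rows downward; lengths in mm; the calibration is good to about 2 mm. A picture is of the moment at which its call begins. There is no depth.
- bot.close_job(): hands the job in, once; it reports no verdict.
Trained networks look in the newest picture that a camera, given by its name, has taken for a name from the list of things; names that differ only in an ending like _2 or _b are one class to them, and where a whole thing is asked for, a point or a joint stands for the part that bears it (a point fixed in the world has none). Each returns a list of dicts, best first, with "score" (0 to 1); they miss things now and then, are a little off and sometimes report something else, mostly with a low value. They report only what shows in the picture. A call takes as long as a camera call. They do not tell look-alikes from the thing itself.
- spot_in(thing, camera): "xyz" ([x, y, z] in mm, in the coordinates of the camera as it stood for that picture, good to about 4 mm: the middle of the surface that is visible of it).
The state is a dict: "time": time; "joint_positions": joint angles; "dq": joint speeds; "tau": joint torques, N m; "tool_pos": TCP position; "tcp_rot": TCP orientation; "contact_force": force on the tool from outside, world axes, zero at the start; "moment": the same for the moment, N m; "grip_width": finger opening in mm.
Only numpy, scipy, OpenCV 4.12 (cv2) and the standard library are available. Lean on these libraries where they do the work, as an engineer would, in place of code of your own. Each camera call takes 0.05 s, during which the arm holds its last target. There are 200 camera calls.

## Task

Put the green inverter board into the sprung board holder for repair, heat sink up: tuck one short edge into the slot of one jaw and push that jaw back, lower the other edge behind the lip of the other jaw, then let the springs bring the board back and let go so that it sits level in both slots, centred between the jaws. Be gentle: do not ram a jaw against its end stop or force the board past a lip, and leave the meter, screwdriver, tape and jar where they are.

Things in the scene. Friction and masses are not known exactly. Their poses are not given: they have to be found in the camera images.
- board_grip (a point): Centre, half-way up, of the aluminium heat sink standing in the middle of the loose green board: 24 mm along the board's y (grasp here), 44 mm along its x, 40 mm tall. This point is 24 mm above the board's underside, midway along and across it. Axes as the board's.
- board: The green inverter board, 140 mm long (y), 80 mm wide (x), 4 mm thick, about 220 g (varies), z up out of the component side; starts flat on the table. Origin: centre of its underside. Low parts (up to 12 mm tall) keep to its long sides, clear of fingers at the heat sink. Either short edge may go in either jaw.
- holder: Board holder, fixed to the table: dark base 100 (x) by 236 (y) by 12 mm, an upright plate 38 mm high at each end. Origin: centre of its underside, on the table. Its two blue jaws slide along its y. Board home: underside 35 mm above the table on both ledges, long side along y, middle midway between the jaws and over the base's middle.
- left_jaw: Blue jaw on the holder's +y side, 60 mm wide (x). Origin: at the back wall of its slot, level with the ledge's top, 35 mm above the table; axes as the holder's. At rest 64 mm from the holder's middle (128 mm wall to wall). A spring holds it inwards: 4 N to start it outwards, 0.4 N more per mm, 11.4 N at the hard end stop 18.5 mm out. Over 20 N on a jaw is too much.
- right_jaw: The same jaw mirrored, on the holder's -y side, at rest 64 mm from its middle, moving outwards to -y with the same spring and travel. A board tucked in one jaw clears the other jaw's lip only when the first is at least 17 mm out. The block behind each slot wall is 14 mm deep and as high as the lip.
- left_lip (a point): Top inner edge of the left jaw's orange lip, mid-width: 10.5 mm above the ledge, 5 mm inwards of the slot wall. The slot under the lip is 5.5 mm high; the ledge below it (5 mm thick) juts 13 mm inwards from the wall, so 8 mm of ledge lies open from above for the board's edge to land on.
- right_lip (a point): The same point on the right jaw.
- meter: Bystander: yellow multimeter, 75 x 145 x 34 mm, loose; origin under its centre.
- screwdriver: Bystander: red-handled screwdriver, 190 mm long, lying loose; origin under its middle.
- tape: Bystander: blue roll of tape, 68 mm across, 19 mm high, loose; origin under its centre.
- screw_jar: Bystander: clear jar with red lid, 60 mm across, 75 mm high, loose; origin under its centre.
Things that resemble listed ones, but are neither listed nor needed, are in the scene too. Several things look just like the board: the one meant starts farthest to the robot's left.

How it is judged (in metres and radians):
On the way:
1. One edge of the board is tucked in a jaw and that jaw is pushed back at least 13 mm while the other edge is still raised ((y of left_jaw in the frame of holder above 0.077 m or y of right_jaw in the frame of holder below -0.077 m) and angle between board_grip's own z axis and vertical between 0.05 and 0.6 rad and horizontal distance between board_grip and holder below 0.035 m), for 0.1 s.
At the end, for the whole second after the job is handed in: The board rests level (within 0.03 rad), heat sink up, at slot height (heat sink centre 59 mm above the table, within 2.5 mm) in both slots, square to the jaws within 0.04 rad, centred between the jaws within 3 mm and along the jaws within 12 mm, released and still (y of board_grip in the frame of holder between -0.003 and 0.003 m and x of board_grip in the frame of holder between -0.012 and 0.012 m and z of board_grip in the frame of holder between 0.0565 and 0.0615 m and angle between board_grip's own z axis and vertical below 0.03 rad and angle between the y axis of board_grip and the y axis of holder, either way round below 0.04 rad and linear speed of board below 0.01 m/s); the robot touches nothing.
It fails at once if A jaw is loaded with more than 20 N (contact force between any of left_jaw, right_jaw and anything else above 20 N).
It fails at once if A bystander is moved more than 15 mm (distance of any of meter, screwdriver, tape, screw_jar from where it was at the start of the episode above 0.015 m).
It also fails if it takes over 72 s, if anything falls off the work surface, if the arm or the gripper's body presses on something with over 40 N, if the wrist force passes 120 N, or if a joint passes its speed limit or range.

## Working session

There is one attempt and no reset: what is moved stays moved. The work goes in short steps, Python scripts to look and compute and a shell command to move; the robot and the scene stay as the last step left them, time stands still between calls to the robot, and variables do not carry over. Pictures are saved under pics/ and viewed, about 8 in all and at most 12, crops included, and the job is handed in when it is done.

```bash
ls; mkdir -p pics
cat > h.py <<'E'
import numpy as np, cv2
from plant import get_obs, capture, bot, spot_in
def w(c,p): return (np.array(c["cam_to_world"])@np.append(p,1))[:3]
def ray(c,u,v,z):
    T=np.array(c["cam_to_world"]); d=T[:3,:3]@np.array([(u-c["cx"])/c["fx"],-(v-c["cy"])/c["fy"],-1]); o=T[:3,3]
    return o+d*(z-o[2])/d[2]
def proj(c,P):
    p=np.linalg.inv(np.array(c["cam_to_world"]))@np.append(P,1); return np.array([c["cx"]+c["fx"]*p[0]/-p[2], c["cy"]-c["fy"]*p[1]/-p[2]])
def save(c,n,crop=None,s=1):
    im=c["img"][...,::-1]
    if crop: a,b,x,y=crop; im=im[b:y,a:x]
    cv2.imwrite("pics/"+n,cv2.resize(im,None,fx=s,fy=s,interpolation=cv2.INTER_CUBIC))
E
python3 - <<'E'
from h import *
for n in("top","side"):
    c=capture(n); save(c,n+"0.png",None,1.5); print(n,{k:v for k,v in c.items() if k not in("img",)})
    for t in "board_grip board holder left_jaw right_jaw left_lip meter screwdriver tape screw_jar".split():
        for d in spot_in(t,n): 
            p=w(c,d["xyz"]); print(t,round(d["score"],2),p.round(),proj(c,p).round())
print(get_obs())
E
```

```text
pics
top {'fx': 372.76661992416786, 'fy': 372.76661992416786, 'cx': 252.40738531710903, 'cy': 188.59362163716287, 'cam_to_world': array([[-1.02079242e-03,  9.86411230e-01, -1.64291946e-01,
         3.68566789e+02],
       [-9.99558265e-01, -5.88634766e-03, -2.91311780e-02,
        -1.91993357e+01],
       [-2.97024006e-02,  1.64189636e-01,  9.85981506e-01,
         1.02461279e+03],
       [ 0.00000000e+00,  0.00000000e+00,  0.00000000e+00,
         1.00000000e+00]])}
board_grip 0.88 [487. 206.   5.] [182. 207.]
board_grip 0.74 [345. -20.   2.] [264. 260.]
board_grip 0.67 [ 338. -231.    4.] [343. 262.]
board_grip 0.58 [694. 254.  75.] [161. 128.]
board 0.74 [ 339. -233.   -0.] [343. 262.]
board 0.71 [343. -21.   2.] [264. 260.]
board 0.6 [486. 207.   4.] [182. 208.]
holder 0.81 [ 514. -176.   13.] [321. 196.]
left_jaw 0.62 [ 516. -109.   43.] [297. 194.]
right_jaw 0.49 [ 526. -238.   43.] [346. 190.]
left_lip 0.55 [ 515. -107.   46.] [296. 195.]
left_lip 0.42 [ 688. -271.   18.] [353. 134.]
meter 0.63 [733.  84.  36.] [226. 118.]
screwdriver 0.67 [ 729. -165.   24.] [315. 120.]
screw
[... 1398 characters left out ...]
r 0.3 [ 514. -188.   15.] [270. 254.]
{'time': 1.1, 'joint_positions': array([ 1.11302050e+00,  3.41995260e-01,  1.52411125e+00,  6.35664955e-06,
        1.27539977e+00, -1.46015640e-01]), 'dq': array([ 0.00102066, -0.00161583,  0.00073892,  0.00025004,  0.00065637,
       -0.00029744]), 'tau': array([ 1.74441549e-03, -4.31122971e+01, -2.44483584e+01,  7.22120097e-02,
        4.82712511e-02,  1.36702519e-05]), 'tool_pos': array([161.02589355, 499.70829982, 248.73903676]), 'tcp_rot': array([3.14150631e+00, 6.55062530e-06, 2.82983062e+00]), 'contact_force': array([-0.06868355, -0.12045747,  0.17417744]), 'moment': array([-0.01198749,  0.01072548, -0.05530961]), 'grip_width': 92.25332704115564}
```

View pics/top0.png

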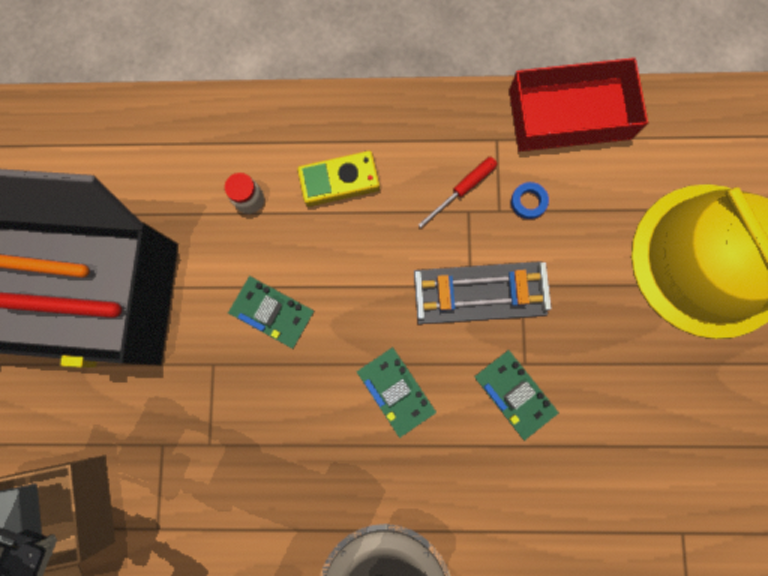

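Run:
```python
from h import *
c=capture("top"); a=cv2.resize(c["img"][165:250,140:230,::-1],(400,378),interpolation=cv2.INTER_CUBIC)
b=cv2.resize(c["img"][160:230,275:370,::-1],(400,295),interpolation=cv2.INTER_CUBIC)
s=capture("side"); d=cv2.resize(s["img"][140:210,190:280,::-1],(400,311),interpolation=cv2.INTER_CUBIC)
e=cv2.resize(s["img"][205:300,225:320,::-1],(400,295),interpolation=cv2.INTER_CUBIC)
o=np.zeros((600,800,3),np.uint8); o[:300,:400]=cv2.resize(a,(400,300));o[300:595,:400]=b;o[:300,400:]=cv2.resize(d,(400,300));o[300:595,400:]=e
cv2.imwrite("pics/crop0.png",o)
```

```text
(no output)
```

View pics/crop0.png

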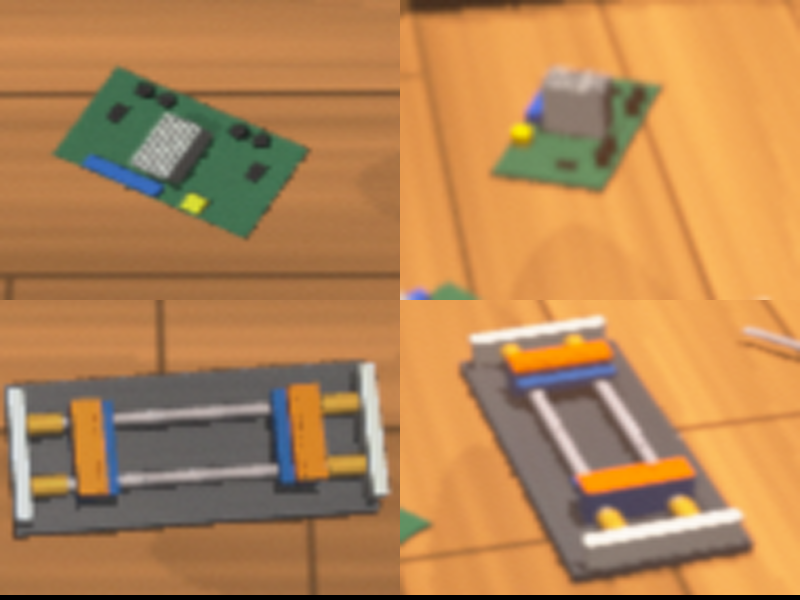

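The boards are at top-image pixels (182,207), (264,260) and (343,262). The first has the largest y (+206), so it is farthest left and is the one meant. The crop shows its heat sink up. The holder is at about (321,196), with orange jaw tops at about (297,194) and (347,190).

```bash
cat >> h.py <<'E'
def comps(c,kind,box):
    h=cv2.cvtColor(c["img"],cv2.COLOR_RGB2HSV).astype(int); H,S,V=h[...,0],h[...,1],h[...,2]
    m={"green":(H>60)&(H<90)&(S>70)&(V>50),"orange":(H<18)&(S>215)&(V>150)}[kind].astype(np.uint8)
    mm=np.zeros_like(m); a,b,x,y=box; mm[b:y,a:x]=m[b:y,a:x]
    if kind=="green": mm=cv2.morphologyEx(mm,cv2.MORPH_CLOSE,np.ones((3,3)))
    n,l,st,ce=cv2.connectedComponentsWithStats(mm)
    return [(np.argwhere(l==i)[:,::-1],ce[i]) for i in range(1,n) if st[i,4]>25]
def jaws(c,box):
    for p,ce in comps(c,"orange",box):
        r=cv2.minAreaRect(np.array([ray(c,*q,45.5)[:2] for q in p],np.float32)); print("jaw px",ce.round(1),len(p),ray(c,*ce,45.5).round(1),"rect",np.round(r[0],1),np.round(r[1],1),round(r[2],1))
E
python3 - <<'E'
from h import *
t=capture("top"); s=capture("side")
for n,c,bb,hb in(("top",t,(140,170,225,245),(275,160,370,230)),("side",s,(190,140,270,200),(225,205,320,300))):
    print(n); jaws(c,hb)
    for p,ce in comps(c,"green",bb):
        r=cv2.minAreaRect(np.array([ray(c,*q,4)[:2] for q in p],np.float32)); print("board",len(p),np.round(r[0],1),np.round(r[1],1),r[2], cv2.boxPoints(r).round())
cs=[(166.6,184.3),(209.8,207.5),(195.6,232.4),(151.9,208.6)]
P=np.array([ray(t,*q,4)[:2] for q in cs]);print(P.round(1),P.mean(0))
for k in range(4): d=P[k]-P[k-1];print(np.linalg.norm(d),np.degrees(np.arctan2(d[1],d[0])))
for q in [(279,216),(365.7,209.8)]: print(ray(t,*q,12).round(1))
E
```

```text
top
board 912 [487.1 210.9] [137.1  76.1] 61.045494079589844 [[421. 169.]
 [487. 133.]
 [554. 252.]
 [487. 289.]]
side
jaw px [262.  224.4] 55 [ 511.8 -112.8   45.5] rect [ 514.6 -112.7] [12.9 57.8] 87.6
[[552.3 251.5]
 [486.4 128.8]
 [418.1 166.6]
 [484.  290. ]] [485.17761126 209.20147222]
78.37618114646389 -29.463829584621905
139.23930289602248 -118.24119171232215
78.06626662054076 151.05732396679295
139.9562089123284 61.88077257971305
[461.4 -61.5  12. ]
[ 477.3 -295.8   12. ]
```

```bash
sed -i 's/(H<18)&(S>215)&(V>150)/(H>8)\&(H<18)\&(S>200)\&(V>120)/' h.py
python3 - <<'E'
from h import *
t=capture("top"); s=capture("side")
h=cv2.cvtColor(t["img"],cv2.COLOR_RGB2HSV); print(h[194,290:302].tolist(), h[190,340:352].tolist(),h[230,300])
h=cv2.cvtColor(s["img"],cv2.COLOR_RGB2HSV); print(h[224,258:262].tolist(), h[262,278:284].tolist(),h[230,300])
jaws(t,(275,160,370,230));jaws(s,(225,205,320,300))
E
```

```text
[[20, 8, 98], [0, 9, 85], [14, 134, 118], [16, 200, 210], [17, 198, 218], [17, 201, 217], [17, 202, 217], [17, 203, 216], [17, 199, 215], [13, 148, 202], [113, 103, 154], [107, 157, 156]] [[108, 148, 112], [107, 166, 155], [107, 164, 157], [114, 104, 144], [11, 159, 159], [16, 211, 205], [15, 206, 187], [16, 213, 213], [16, 208, 217], [16, 210, 216], [16, 205, 213], [14, 168, 184]] [ 14 150 175]
[[17, 255, 251], [17, 255, 250], [17, 255, 251], [17, 255, 251]] [[19, 255, 254], [19, 255, 254], [18, 255, 254], [19, 255, 254], [18, 255, 254], [18, 255, 253]] [ 16 163 243]
jaw px [347.5 190.8] 129 [ 524.2 -241.6   45.5] rect [ 523.8 -241.8] [54.7 17.1] 3.7
jaw px [295.5 192.8] 61 [ 519.8 -104.6   45.5] rect [ 517.9 -103.9] [46.5 12.8] 5.1
jaw px [262.3 224.2] 67 [ 512.9 -112.3   45.5] rect [ 515.1 -108.2] [59.7 20.6] 5.6
```

```bash
sed -i 's/(H>8)&(H<18)&(S>200)&(V>120)/(H>8)\&(H<23)\&(S>178)\&(V>120)/' h.py
python3 - <<'E'
from h import *
t=capture("top"); s=capture("side")
jaws(t,(282,165,362,220));jaws(s,(225,205,320,300))
# heat sink: grey in board region
h=cv2.cvtColor(t["img"],cv2.COLOR_RGB2HSV).astype(int)
m=np.zeros((384,512),np.uint8); m[180:235,150:212]=((h[...,1]<40)&(h[...,2]>120))[180:235,150:212]
p=np.argwhere(m)[:,::-1]; r=cv2.minAreaRect(np.array([ray(t,*q,44)[:2] for q in p],np.float32)); print(len(p),r)
E
```

```text
jaw px [347.7 190.6] 149 [ 524.8 -242.1   45.5] rect [ 525.2 -242.3] [56.6 18.7] 1.2
jaw px [295.6 194.5] 133 [ 515.1 -104.7   45.5] rect [ 515.3 -104.7] [57.3 15.8] 3.6
jaw px [262.2 222.4] 170 [ 514.  -105.8   45.5] rect [ 514.3 -103.6] [60.6 31.2] 3.5
jaw px [280.5 261.1] 166 [ 523.4 -243.    45.5] rect [ 523.2 -242.5] [59.9 19.3] 5.0
155 ((486.45880126953125, 211.18258666992188), (24.677568435668945, 45.059452056884766), 61.69873809814453)
```

```bash
python3 -m handwheel '[[[32.5,-29,-10],[0,0,-0.0183]],[[32.5,-29,-10],[0,0,-0.0183]],[[32.5,-29,-10],[0,0,-0.0183]],[[32.5,-29,-10],[0,0,-0.0183]],[[32.5,-29,-10],[0,0,-0.0183]],[[32.5,-29,-10],[0,0,-0.0183]],[[32.5,-29,-10],[0,0,-0.0183]],[[32.5,-29,-10],[0,0,-0.0183]],[[32.5,-29,-10],[0,0,-0.0183]],[[32.5,-29,-10],[0,0,-0.0183]],[[0,0,0],[0,0,0]],[[0,0,0],[0,0,0]]]' 0
python3 - <<'E'
from h import *
c=capture("side"); save(c,"s1.png",(170,80,330,210),4)
o=get_obs(); print(o["joint_positions"].round(2)); print(proj(c,o["tool_pos"]))
E
```

```text
time: 3.0
tool_pos: [485.6, 209.9, 148.7]
tcp_rot: [-3.141, -0.001, 2.646]
contact_force: [0.1, 0.6, -0.6]
grip_width: 91.9
[ 0.26  0.45  1.65  0.    1.04 -0.81]
[227.19444216 127.42968554]
```

View pics/s1.png

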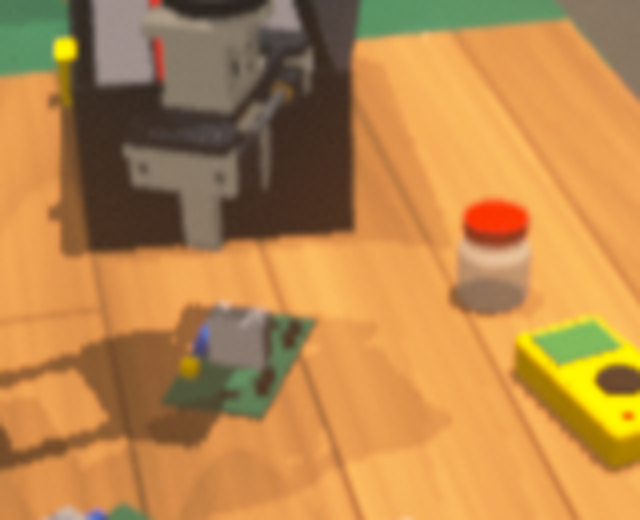

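The gripper is above the left board, with the heat sink at about crop (237,340). I'll descend and grip.

```bash
python3 -m handwheel '[[[0.4,0.5,-17],[0,0,0]],[[0.4,0.5,-17],[0,0,0]],[[0,0,-17],[0,0,0]],[[0,0,-17],[0,0,0]],[[0,0,-17],[0,0,0]],[[0,0,-17],[0,0,0]],[[0,0,-10],[0,0,0]],[[0,0,-6],[0,0,0]],[[0,0,0],[0,0,0]]]' 0
python3 -m handwheel '[[[0,0,0],[0,0,0]],[[0,0,0],[0,0,0]],[[0,0,0],[0,0,0]],[[0,0,0],[0,0,0]],[[0,0,0],[0,0,0]],[[0,0,0],[0,0,0]],[[0,0,0],[0,0,0]],[[0,0,0],[0,0,0]]]' 1
```

```text
time: 4.18
tool_pos: [486.7, 211.0, 30.8]
tcp_rot: [3.142, -0.0, 2.647]
contact_force: [-0.4, 0.4, 0.4]
grip_width: 91.5
time: 5.18
tool_pos: [486.8, 210.7, 30.7]
tcp_rot: [3.141, 0.0, 2.647]
contact_force: [0.3, -0.6, 0.1]
grip_width: 23.7
```

```bash
python3 -m handwheel '[[[0,0,8],[0,0,0]],[[0,0,15],[0,0,0]],[[0,0,20],[0,0,0]],[[0,0,25],[0,0,0]],[[0,0,25],[0,0,0]],[[0,0,12],[0,0,0]],[[0,0,0],[0,0,0]]]'
python3 -m handwheel '[[[2,-16,0],[0,0,0.047]],[[2.7,-32,0],[0,0,0.047]],[[2.7,-34,0],[0,0,0.047]],[[2.7,-34,0],[0,0,0.047]],[[2.7,-34,0],[0,0,0.047]],[[2.7,-34,0],[0,0,0.047]],[[2.7,-34,0],[0,0,0.047]],[[2.7,-34,0],[0,0,0.047]],[[2.7,-34,0],[0,0,0.047]],[[2.7,-34,0],[0,0,0.047]],[[2.7,-34,0],[0,0,0.047]],[[2.7,-30.7,0],[0,0,0.047]]]'
python3 -m handwheel '[[[0,0,0],[0,0,0]],[[0,0,0],[0,0,0]]]'
python3 - <<'E'
from h import *
c=capture("top"); save(c,"t2.png",(240,130,400,250),4)
s=capture("side"); save(s,"s2.png",(190,140,350,300),4)
o=get_obs(); print(o["joint_positions"].round(2))
for n,c,z in(("top",c,0),("side",s,0)):
    for p,ce in comps(c,"green",(240,130,400,300) if n=="top" else (190,120,350,300)):
        r=cv2.minAreaRect(np.array([ray(c,*q,o["tool_pos"][2]-30.7+4)[:2] for q in p],np.float32)); print("board",len(p),np.round(r[0],1),np.round(r[1],1),r[2])
E
```

```text
time: 6.05
tool_pos: [487.2, 210.8, 136.7]
tcp_rot: [3.14, 0.001, 2.647]
contact_force: [-0.3, 0.1, -2.3]
grip_width: 23.9
time: 7.55
tool_pos: [517.9, -174.9, 134.5]
tcp_rot: [3.14, -0.002, -3.071]
contact_force: [0.1, 0.2, -2.3]
grip_width: 24.2
time: 7.8
tool_pos: [517.9, -173.3, 134.8]
tcp_rot: [3.14, -0.002, -3.073]
contact_force: [-0.1, -0.3, -2.7]
grip_width: 23.7
[-0.46  0.5   1.62  0.    1.03 -2.1 ]
board 757 [348.  -16.9] [113.9  68.6] 33.381412506103516
board 45 [ 311.3 -261.1] [14.5 22. ] 43.1413688659668
board 40 [ 363.4 -281.7] [13.3 19.2] 36.75825500488281
board 112 [ 359.  -337.4] [53.8 19.7] 65.73590087890625
board 38 [ 325.6 -344. ] [21.2  9.2] 84.57340240478516
```

View pics/s2.png

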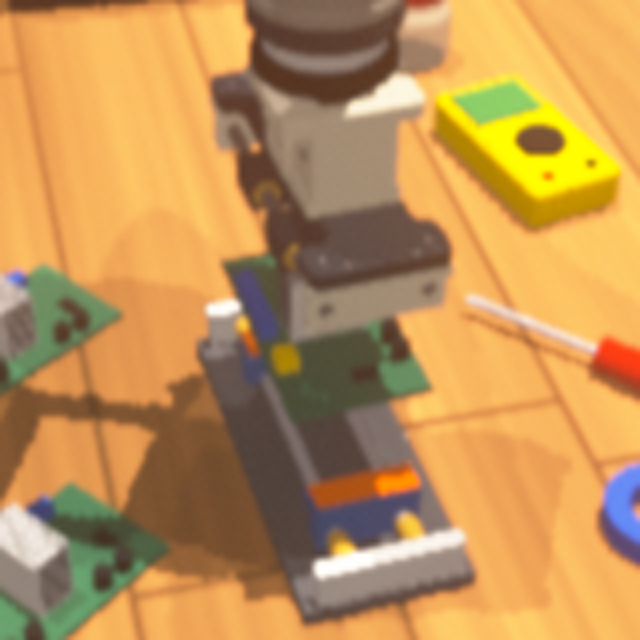

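```bash
python3 -m handwheel '[[[0.6,-2.6,-10],[-0.0324,-0.0023,0]],[[0.6,-2.6,-10],[-0.0324,-0.0023,0]],[[0.5,-2.6,-10],[-0.0324,-0.0023,0]],[[0.5,-2.6,-10],[-0.0325,-0.0023,0]],[[0,0,0],[0,0,0]],[[0,0,0],[0,0,0]]]'
cat >> h.py <<'E'
from scipy.spatial.transform import Rotation as Ro
HC=np.array([519.4,-173.9,0]); HY=np.array([-.0698,.9976,0]); HX=np.array([.9976,.0698,0])
def state(off=30.7):
    o=get_obs(); R=Ro.from_euler("xyz",o["tcp_rot"]).as_matrix(); T=np.array(o["tool_pos"]); up=-R[:,2]; by=R[:,1]*np.sign(R[:,1]@HY)
    f=lambda a,b:(lambda P:(round((P-HC)@HX,2),round((P-HC)@HY,2),round(P[2],2)))(T+a*by+(b-off)*up)
    F=np.array(o["contact_force"]); print("t",round(o["time"],2),"tcp",T.round(2),"tilt",round(float(np.arcsin(up@HY)),4),"roll",round(float(up@HX),4),"yawerr",round(float(by@HX),4),"w",round(o["grip_width"],2))
    print(" lowbot",f(70,0),"lowtop",f(70,4),"farbot",f(-70,0),"F s,x,z",(F@HY).round(2),(F@HX).round(2),F[2].round(2),"M",np.round(o["moment"],2))
E
python3 - <<'E'
from h import *
state()
s=capture("side"); 
state()
print(proj(s,HC+(-10-69)*HY+40*HX+[0,0,70]))
save(s,"s3.png",(220,160,340,290),5)
E
```

```text
time: 8.65
tool_pos: [521.0, -183.9, 96.1]
tcp_rot: [-3.012, 0.001, -3.072]
contact_force: [0.1, 0.4, -2.2]
grip_width: 23.7
t 8.65 tcp [ 521.03 -183.9    96.13] tilt 0.1295 roll -0.0007 yawerr 0.0001 w 23.74
 lowbot (np.float64(0.95), np.float64(55.36), np.float64(56.65)) lowtop (np.float64(0.95), np.float64(55.88), np.float64(60.62)) farbot (np.float64(0.95), np.float64(-83.47), np.float64(74.73)) F s,x,z 0.39 0.14 -2.24 M [ 0.13  0.   -0.  ]
t 8.7 tcp [ 521.07 -184.18   96.26] tilt 0.1298 roll -0.001 yawerr 0.0005 w 23.72
 lowbot (np.float64(1.01), np.float64(55.07), np.float64(56.76)) lowtop (np.float64(1.0), np.float64(55.59), np.float64(60.73)) farbot (np.float64(0.95), np.float64(-83.76), np.float64(74.88)) F s,x,z -0.19 -0.11 -2.05 M [ 0.18  0.02 -0.04]
[299.94538974 252.2395509 ]
```

View pics/s3.png

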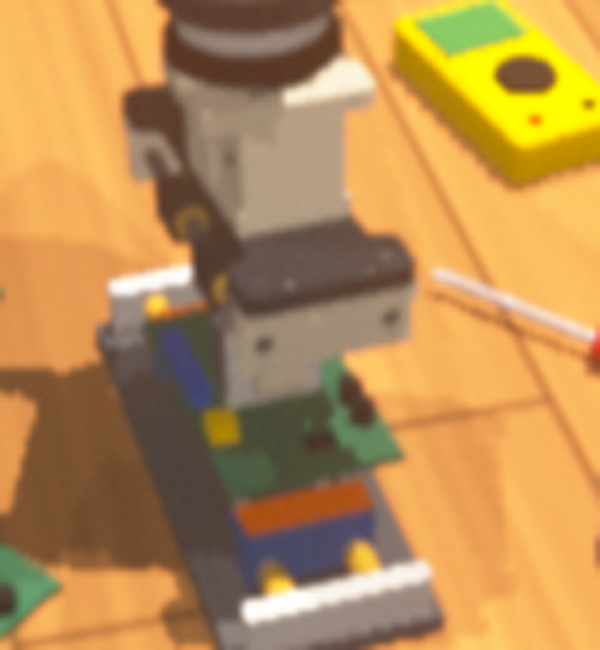

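The board is tilted over the holder. Its near right corner shows at about (300.4,251) in full-image pixels, and I predicted (299.9,252.2), so the model agrees. Next I lower the low edge to just above the ledge.

```bash
python3 -m handwheel '[[[0,0,-5],[0,0,0]],[[0,0,-6],[0,0,0]],[[0,0,-5],[0,0,0]],[[0,0,-3],[0,0,0]],[[0,0,-1.2],[0,0,0]],[[0,0,0],[0,0,0]],[[0,0,0],[0,0,0]]]'; python3 -c "
from h import *
state()"
python3 -m handwheel '[[[0,0,-0.4],[0,0,0]],[[0,0,0],[0,0,0]]]'; python3 -m handwheel '[[[0,0,-0.4],[0,0,0]],[[0,0,0],[0,0,0]]]'; python3 -c "
from h import *
state()"
```

```text
time: 9.57
tool_pos: [520.8, -184.4, 75.7]
tcp_rot: [-3.011, 0.001, -3.072]
contact_force: [0.4, 0.4, -1.8]
grip_width: 24.0
t 9.57 tcp [ 520.85 -184.45   75.71] tilt 0.1301 roll -0.0004 yawerr 0.0007 w 23.98
 lowbot (np.float64(0.77), np.float64(54.8), np.float64(36.19)) lowtop (np.float64(0.77), np.float64(55.32), np.float64(40.15)) farbot (np.float64(0.68), np.float64(-84.02), np.float64(54.35)) F s,x,z 0.36 0.47 -1.85 M [ 0.16  0.03 -0.01]
time: 9.82
tool_pos: [520.8, -184.4, 75.2]
tcp_rot: [-3.012, 0.0, -3.072]
contact_force: [0.3, -0.4, -2.1]
grip_width: 24.0
time: 10.07
tool_pos: [520.7, -184.3, 74.7]
tcp_rot: [-3.012, 0.0, -3.072]
contact_force: [0.1, 0.5, -2.2]
grip_width: 23.5
t 10.07 tcp [ 520.73 -184.34   74.71] tilt 0.1299 roll -0.0001 yawerr 0.0006 w 23.51
 lowbot (np.float64(0.65), np.float64(54.93), np.float64(35.2)) lowtop (np.float64(0.65), np.float64(55.44), np.float64(39.17)) farbot (np.float64(0.56), np.float64(-83.9), np.float64(53.33)) F s,x,z 0.51 0.12 -2.18 M [ 0.13 -0.    0.02]
```

```bash
for i in 1 ; do python3 -m handwheel '[[[0,0,-0.4],[0,0,0]],[[0,0,0],[0,0,0]]]'; python3 -m handwheel '[[[0,0,-0.4],[0,0,0]],[[0,0,0],[0,0,0]]]'; done; python3 -c "
from h import *
state()"
```

```text
time: 10.32
tool_pos: [520.8, -184.4, 74.4]
tcp_rot: [-3.012, 0.0, -3.072]
contact_force: [0.4, -1.1, -0.5]
grip_width: 23.8
time: 10.58
tool_pos: [520.9, -184.5, 74.3]
tcp_rot: [-3.011, 0.001, -3.072]
contact_force: [-1.1, -0.7, 2.0]
grip_width: 24.2
t 10.57 tcp [ 520.85 -184.46   74.28] tilt 0.1302 roll -0.0005 yawerr 0.0007 w 24.18
 lowbot (np.float64(0.78), np.float64(54.79), np.float64(34.76)) lowtop (np.float64(0.77), np.float64(55.31), np.float64(38.73)) farbot (np.float64(0.67), np.float64(-84.03), np.float64(52.93)) F s,x,z -0.63 -1.13 2.0 M [0.43 0.23 0.07]
```

```bash
python3 -m handwheel '[[[0,0,0.5],[0,0,0]],[[-0.07,1,0],[0,0,0]],[[-0.07,1,0],[0,0,0]],[[0,0,0],[0,0,0]]]'; python3 -m handwheel '[[[-0.07,1,0],[0,0,0]],[[-0.07,1,0],[0,0,0]],[[0,0,0],[0,0,0]]]';  python3 -m handwheel '[[[-0.07,1,0],[0,0,0]],[[0,0,0],[0,0,0]]]'; python3 -c "
from h import *
state()"
```

```text
time: 11.08
tool_pos: [520.7, -182.3, 74.4]
tcp_rot: [-3.012, 0.0, -3.072]
contact_force: [-0.7, -0.9, -0.6]
grip_width: 23.5
time: 11.45
tool_pos: [520.4, -180.2, 74.4]
tcp_rot: [-3.012, 0.0, -3.072]
contact_force: [0.5, -0.5, -0.3]
grip_width: 23.9
time: 11.7
tool_pos: [520.4, -179.3, 74.4]
tcp_rot: [-3.012, 0.0, -3.072]
contact_force: [0.2, -0.8, -0.5]
grip_width: 23.7
t 11.7 tcp [ 520.35 -179.27   74.4 ] tilt 0.1298 roll -0.0 yawerr 0.0006 w 23.74
 lowbot (np.float64(0.62), np.float64(60.02), np.float64(34.9)) lowtop (np.float64(0.62), np.float64(60.53), np.float64(38.87)) farbot (np.float64(0.53), np.float64(-78.81), np.float64(53.02)) F s,x,z -0.81 0.17 -0.49 M [0.16 0.   0.03]
```

```bash
python3 -m handwheel '[[[-0.07,1,0],[0,0,0]],[[0,0,0],[0,0,0]]]'; python3 -m handwheel '[[[-0.07,1,0],[0,0,0]],[[0,0,0],[0,0,0]]]';  python3 -m handwheel '[[[-0.07,1,0],[0,0,0]],[[0,0,0],[0,0,0]]]';python3 -m handwheel '[[[-0.07,1,0],[0,0,0]],[[0,0,0],[0,0,0]]]'; python3 -c "
from h import *
state()"
```

```text
time: 11.95
tool_pos: [520.3, -178.3, 74.4]
tcp_rot: [-3.012, 0.0, -3.072]
contact_force: [0.7, -0.3, -0.5]
grip_width: 23.9
time: 12.2
tool_pos: [520.2, -177.3, 74.4]
tcp_rot: [-3.012, 0.0, -3.072]
contact_force: [0.5, -1.1, -0.8]
grip_width: 23.8
time: 12.45
tool_pos: [520.2, -176.9, 74.5]
tcp_rot: [-3.011, 0.0, -3.072]
contact_force: [-1.1, -3.7, -1.2]
grip_width: 23.6
time: 12.7
tool_pos: [520.1, -175.6, 74.5]
tcp_rot: [-3.011, 0.0, -3.072]
contact_force: [-0.2, -4.6, -0.9]
grip_width: 23.6
t 12.7 tcp [ 520.12 -175.6    74.5 ] tilt 0.1303 roll -0.0002 yawerr 0.0006 w 23.58
 lowbot (np.float64(0.65), np.float64(63.68), np.float64(34.96)) lowtop (np.float64(0.65), np.float64(64.2), np.float64(38.93)) farbot (np.float64(0.56), np.float64(-75.14), np.float64(53.15)) F s,x,z -4.59 -0.49 -0.9 M [-0.67  0.11 -0.07]
```

```bash
python3 -m handwheel '[[[-0.07,1,0],[0,0,0]],[[-0.1,1.5,0],[0,0,0]],[[-0.1,1.5,0],[0,0,0]],[[-0.1,1.5,0],[0,0,0]],[[0,0,0],[0,0,0]]]'; python3 -c "
from h import *
state()";python3 -m handwheel '[[[-0.1,1.5,0],[0,0,0]],[[-0.1,1.5,0],[0,0,0]],[[-0.1,1.5,0],[0,0,0]],[[-0.1,1.5,0],[0,0,0]],[[0,0,0],[0,0,0]]]'; python3 -c "
from h import *
state()"
```

```text
time: 13.32
tool_pos: [519.8, -170.4, 74.6]
tcp_rot: [-3.011, 0.0, -3.072]
contact_force: [-0.9, -5.9, -1.0]
grip_width: 24.4
t 13.32 tcp [ 519.83 -170.38   74.55] tilt 0.1308 roll -0.0003 yawerr 0.0004 w 24.36
 lowbot (np.float64(0.71), np.float64(68.89), np.float64(34.98)) lowtop (np.float64(0.71), np.float64(69.41), np.float64(38.95)) farbot (np.float64(0.65), np.float64(-69.92), np.float64(53.25)) F s,x,z -5.85 -1.3 -0.95 M [-1.05  0.12 -0.04]
time: 13.95
tool_pos: [519.4, -164.9, 74.6]
tcp_rot: [-3.01, 0.0, -3.072]
contact_force: [-0.2, -8.7, -2.2]
grip_width: 23.8
t 13.95 tcp [ 519.44 -164.87   74.62] tilt 0.1316 roll -0.0004 yawerr 0.0003 w 23.83
 lowbot (np.float64(0.71), np.float64(74.38), np.float64(35.0)) lowtop (np.float64(0.71), np.float64(74.9), np.float64(38.97)) farbot (np.float64(0.67), np.float64(-64.42), np.float64(53.37)) F s,x,z -8.68 -0.79 -2.23 M [-1.46  0.18  0.01]
```

```bash
python3 -m handwheel '[[[-0.1,1.5,0],[0,0,0]],[[-0.1,1.5,0],[0,0,0]],[[-0.1,1.5,0],[0,0,0]],[[0,0,0],[0,0,0]],[[0,0,0],[0,0,0]]]'; python3 -c "
from h import *
state()
s=capture('side'); save(s,'s4.png',(220,180,320,290),5)
jaws(s,(225,190,320,300)); t=capture('top'); jaws(t,(282,165,362,220)); state()"
```

```text
time: 14.58
tool_pos: [519.2, -160.8, 74.7]
tcp_rot: [-3.009, 0.001, -3.072]
contact_force: [-1.4, -10.4, -1.6]
grip_width: 23.9
t 14.57 tcp [ 519.23 -160.78   74.7 ] tilt 0.1321 roll -0.0005 yawerr 0.0004 w 23.94
 lowbot (np.float64(0.79), np.float64(78.45), np.float64(35.04)) lowtop (np.float64(0.79), np.float64(78.98), np.float64(39.01)) farbot (np.float64(0.74), np.float64(-60.34), np.float64(53.49)) F s,x,z -10.24 -2.16 -1.6 M [-1.8   0.18 -0.08]
jaw px [253.5 221.1] 45 [494.2 -95.9  45.5] rect [493.8 -95.4] [20.  20.6] 7.3
jaw px [280.5 261.1] 166 [ 523.2 -242.8   45.5] rect [ 523.2 -242.5] [59.8 18.9] 4.0
t 14.68 tcp [ 519.22 -160.78   74.68] tilt 0.1321 roll -0.0005 yawerr 0.0003 w 24.24
 lowbot (np.float64(0.78), np.float64(78.45), np.float64(35.03)) lowtop (np.float64(0.78), np.float64(78.97), np.float64(38.99)) farbot (np.float64(0.73), np.float64(-60.34), np.float64(53.47)) F s,x,z -9.6 -2.11 -2.55 M [-1.82  0.13 -0.07]
```

View pics/s4.png

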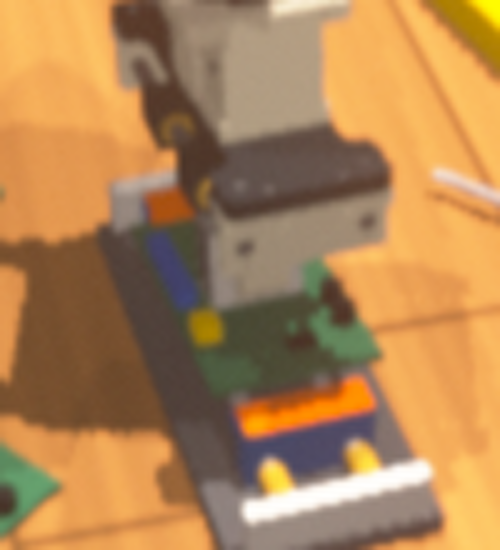

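Left jaw is about 16 mm out and the far edge is still raised, its corner at crop (380,355). A little more push to about 17.8 mm.

```bash
python3 -m handwheel '[[[-0.07,1,0],[0,0,0]],[[0,0,0],[0,0,0]]]'; python3 -m handwheel '[[[-0.04,0.6,0],[0,0,0]],[[0,0,0],[0,0,0]],[[0,0,0],[0,0,0]]]'; python3 -c "
from h import *
state()"
```

```text
time: 14.92
tool_pos: [519.2, -159.8, 74.7]
tcp_rot: [-3.009, 0.001, -3.072]
contact_force: [-0.7, -9.7, -1.5]
grip_width: 24.0
time: 15.3
tool_pos: [519.1, -159.3, 74.7]
tcp_rot: [-3.009, 0.001, -3.072]
contact_force: [-0.4, -11.2, -2.2]
grip_width: 23.7
t 15.3 tcp [ 519.14 -159.31   74.73] tilt 0.1323 roll -0.0006 yawerr 0.0003 w 23.71
 lowbot (np.float64(0.8), np.float64(79.92), np.float64(35.06)) lowtop (np.float64(0.79), np.float64(80.44), np.float64(39.03)) farbot (np.float64(0.75), np.float64(-58.87), np.float64(53.53)) F s,x,z -11.1 -1.14 -2.21 M [-1.98  0.1  -0.06]
```

```bash
python3 -m handwheel '[[[0.04,-0.54,-1.05],[0.0157,0.0011,0]],[[0.04,-0.54,-1.05],[0.0157,0.0011,0]],[[0.04,-0.54,-1.05],[0.0157,0.0011,0]],[[0,0,0],[0,0,0]],[[0,0,0],[0,0,0]]]'; python3 -c "
from h import *
state()"
```

```text
time: 15.92
tool_pos: [519.3, -161.2, 71.6]
tcp_rot: [-3.056, 0.001, -3.072]
contact_force: [-1.5, -11.7, -1.2]
grip_width: 24.0
t 15.93 tcp [ 519.28 -161.17   71.58] tilt 0.0854 roll -0.0007 yawerr 0.0005 w 24.05
 lowbot (np.float64(0.83), np.float64(79.84), np.float64(35.02)) lowtop (np.float64(0.82), np.float64(80.18), np.float64(39.01)) farbot (np.float64(0.76), np.float64(-59.65), np.float64(46.96)) F s,x,z -11.54 -2.3 -1.16 M [-1.96  0.27 -0.03]
```

```bash
python3 -m handwheel '[[[-0.03,0.5,0],[0,0,0]],[[0.02,-0.28,-0.63],[0.0092,0.0006,0]],[[0.02,-0.28,-0.63],[0.0092,0.0006,0]],[[0,0,0],[0,0,0]]]'; python3 -c "
from h import *
state()"
```

```text
time: 16.42
tool_pos: [519.3, -161.3, 70.3]
tcp_rot: [-3.075, 0.001, -3.072]
contact_force: [-1.4, -10.3, -1.0]
grip_width: 23.6
t 16.43 tcp [ 519.26 -161.3    70.31] tilt 0.0669 roll -0.0008 yawerr 0.0005 w 23.56
 lowbot (np.float64(0.79), np.float64(80.37), np.float64(35.0)) lowtop (np.float64(0.79), np.float64(80.64), np.float64(38.99)) farbot (np.float64(0.73), np.float64(-59.32), np.float64(44.36)) F s,x,z -10.13 -2.1 -1.0 M [-1.97  0.35 -0.07]
```

Far edge is now below the lip top (44.4 vs 45.5) with no upward force. Continuing.

```bash
python3 -m handwheel '[[[0.02,-0.26,-0.63],[0.0092,0.0006,0]],[[0.02,-0.26,-0.63],[0.0092,0.0006,0]],[[0,0,0],[0,0,0]]]'; python3 -c "
from h import *
state()";  python3 -m handwheel '[[[0.02,-0.26,-0.63],[0.0092,0.0006,0]],[[0.02,-0.26,-0.63],[0.0092,0.0006,0]],[[0,0,0],[0,0,0]]]'; python3 -c "
from h import *
state()"
```

```text
time: 16.8
tool_pos: [519.3, -161.8, 69.1]
tcp_rot: [-3.093, 0.001, -3.072]
contact_force: [-1.9, -10.7, -1.6]
grip_width: 23.7
t 16.8 tcp [ 519.32 -161.84   69.07] tilt 0.0485 roll -0.001 yawerr 0.0005 w 23.68
 lowbot (np.float64(0.83), np.float64(80.47), np.float64(35.01)) lowtop (np.float64(0.82), np.float64(80.66), np.float64(39.0)) farbot (np.float64(0.76), np.float64(-59.37), np.float64(41.8)) F s,x,z -10.56 -2.62 -1.64 M [-1.94  0.33 -0.  ]
time: 17.18
tool_pos: [519.4, -162.4, 67.8]
tcp_rot: [-3.111, 0.001, -3.072]
contact_force: [-1.5, -10.9, -1.3]
grip_width: 23.9
t 17.18 tcp [ 519.36 -162.4    67.79] tilt 0.0302 roll -0.001 yawerr 0.0005 w 23.92
 lowbot (np.float64(0.83), np.float64(80.52), np.float64(34.99)) lowtop (np.float64(0.82), np.float64(80.64), np.float64(38.99)) farbot (np.float64(0.76), np.float64(-59.42), np.float64(39.22)) F s,x,z -10.79 -2.21 -1.27 M [-2.    0.39  0.02]
```

```bash
python3 -m handwheel '[[[0.02,-0.26,-0.68],[0.0095,0.0006,0]],[[0.02,-0.26,-0.68],[0.0095,0.0006,0]],[[0,0,0],[0,0,0]]]'; python3 -c "
from h import *
state()";  python3 -m handwheel '[[[0.02,-0.24,-0.64],[0.0095,0.0006,0]],[[0,0,0],[0,0,0]],[[0,0,0],[0,0,0]]]'; python3 -c "
from h import *
state()"
```

```text
time: 17.55
tool_pos: [519.4, -163.0, 66.5]
tcp_rot: [-3.13, 0.001, -3.072]
contact_force: [-1.8, -11.3, -0.0]
grip_width: 24.0
t 17.55 tcp [ 519.41 -162.97   66.5 ] tilt 0.0113 roll -0.0013 yawerr 0.0005 w 23.98
 lowbot (np.float64(0.85), np.float64(80.55), np.float64(35.01)) lowtop (np.float64(0.84), np.float64(80.6), np.float64(39.01)) farbot (np.float64(0.78), np.float64(-59.44), np.float64(36.59)) F s,x,z -11.14 -2.56 -0.04 M [-2.    0.48  0.02]
time: 17.92
tool_pos: [519.5, -163.2, 65.9]
tcp_rot: [-3.14, 0.001, -3.072]
contact_force: [-1.9, -11.4, -0.3]
grip_width: 23.9
t 17.93 tcp [ 519.48 -163.19   65.89] tilt 0.002 roll -0.0015 yawerr 0.0003 w 23.89
 lowbot (np.float64(0.89), np.float64(80.62), np.float64(35.05)) lowtop (np.float64(0.89), np.float64(80.63), np.float64(39.05)) farbot (np.float64(0.85), np.float64(-59.39), np.float64(35.33)) F s,x,z -11.24 -2.67 -0.35 M [-1.98  0.54 -0.03]
```

```bash
python3 -m handwheel '[[[0.07,-1,0],[0,0,0]],[[0.07,-1,0],[0,0,0]],[[0,0,0],[0,0,0]]]'; python3 -c "
from h import *
state()";  python3 -m handwheel '[[[0.07,-1,0],[0,0,0]],[[0.07,-1,0],[0,0,0]],[[0,0,0],[0,0,0]]]'; python3 -c "
from h import *
state()"
```

```text
time: 18.3
tool_pos: [519.6, -165.0, 65.8]
tcp_rot: [-3.14, 0.001, -3.072]
contact_force: [-2.0, -10.1, -0.5]
grip_width: 24.3
t 18.3 tcp [ 519.56 -165.03   65.84] tilt 0.0018 roll -0.0013 yawerr 0.0003 w 24.26
 lowbot (np.float64(0.84), np.float64(78.78), np.float64(35.02)) lowtop (np.float64(0.84), np.float64(78.79), np.float64(39.02)) farbot (np.float64(0.8), np.float64(-61.22), np.float64(35.27)) F s,x,z -9.96 -2.66 -0.51 M [-1.87  0.49  0.  ]
time: 18.68
tool_pos: [519.7, -166.9, 65.8]
tcp_rot: [-3.14, 0.001, -3.072]
contact_force: [-1.5, -9.1, -0.3]
grip_width: 24.1
t 18.68 tcp [ 519.68 -166.87   65.83] tilt 0.0015 roll -0.0013 yawerr 0.0004 w 24.06
 lowbot (np.float64(0.83), np.float64(76.95), np.float64(35.03)) lowtop (np.float64(0.83), np.float64(76.96), np.float64(39.03)) farbot (np.float64(0.78), np.float64(-63.05), np.float64(35.23)) F s,x,z -9.02 -2.14 -0.26 M [-1.69  0.43 -0.04]
```

```bash
python3 -m handwheel '[[[0.07,-1,0],[0,0,0]],[[0.07,-1,0],[0,0,0]],[[0.07,-1,0],[0,0,0]],[[0,0,0],[0,0,0]]]'; python3 -c "
from h import *
state()";  python3 -m handwheel '[[[0.07,-1,0],[0,0,0]],[[0.07,-1,0],[0,0,0]],[[0.07,-1,0],[0,0,0]],[[0,0,0],[0,0,0]]]'; python3 -c "
from h import *
state()"
```

```text
time: 19.18
tool_pos: [519.8, -169.1, 65.7]
tcp_rot: [-3.141, 0.001, -3.072]
contact_force: [-1.5, -6.9, -0.2]
grip_width: 23.9
t 19.18 tcp [ 519.77 -169.08   65.72] tilt 0.0001 roll -0.0009 yawerr 0.0006 w 23.88
 lowbot (np.float64(0.78), np.float64(74.78), np.float64(35.01)) lowtop (np.float64(0.78), np.float64(74.78), np.float64(39.01)) farbot (np.float64(0.69), np.float64(-65.22), np.float64(35.03)) F s,x,z -6.75 -1.94 -0.18 M [-1.19  0.3   0.01]
time: 19.68
tool_pos: [519.9, -171.3, 65.7]
tcp_rot: [3.141, 0.001, -3.072]
contact_force: [-2.8, -3.3, 3.1]
grip_width: 23.9
t 19.68 tcp [ 519.91 -171.31   65.7 ] tilt -0.001 roll -0.0007 yawerr 0.0006 w 23.9
 lowbot (np.float64(0.75), np.float64(72.58), np.float64(35.07)) lowtop (np.float64(0.75), np.float64(72.58), np.float64(39.07)) farbot (np.float64(0.67), np.float64(-67.42), np.float64(34.93)) F s,x,z -3.12 -3.02 3.11 M [-0.8   0.42 -0.  ]
```

```bash
python3 -m handwheel '[[[0.07,-1,0.1],[0,0,0]],[[0.07,-1,0.1],[0,0,0]],[[0.07,-1,0],[0,0,0]],[[0,0,0],[0,0,0]],[[0,0,0],[0,0,0]]]'; python3 -c "
from h import *
state()"
```

```text
time: 20.3
tool_pos: [520.1, -174.2, 65.7]
tcp_rot: [3.14, 0.001, -3.072]
contact_force: [-1.4, -0.6, 2.6]
grip_width: 23.9
t 20.3 tcp [ 520.08 -174.16   65.69] tilt -0.0013 roll -0.0005 yawerr 0.0007 w 23.92
 lowbot (np.float64(0.73), np.float64(69.74), np.float64(35.08)) lowtop (np.float64(0.72), np.float64(69.73), np.float64(39.08)) farbot (np.float64(0.63), np.float64(-70.27), np.float64(34.9)) F s,x,z -0.46 -1.44 2.59 M [-0.44  0.35 -0.1 ]
```

```bash
python3 -m handwheel '[[[0.05,-0.8,0],[0,0,0]],[[0,0,0],[0,0,0]],[[0,0,0],[0,0,0]]]'; python3 -c "
from h import *
state()"; python3 -m handwheel '[[[0,0,0],[0,0,0]],[[0,0,0],[0,0,0]],[[0,0,0],[0,0,0]],[[0,0,0],[0,0,0]],[[0,0,0],[0,0,0]]]' 0.5
```

```text
time: 20.68
tool_pos: [520.1, -175.0, 65.7]
tcp_rot: [3.14, 0.001, -3.072]
contact_force: [-1.4, -0.5, 3.2]
grip_width: 23.5
t 20.68 tcp [ 520.13 -174.99   65.69] tilt -0.0013 roll -0.0005 yawerr 0.0007 w 23.55
 lowbot (np.float64(0.72), np.float64(68.9), np.float64(35.08)) lowtop (np.float64(0.72), np.float64(68.9), np.float64(39.08)) farbot (np.float64(0.62), np.float64(-71.1), np.float64(34.89)) F s,x,z -0.4 -1.42 3.21 M [-0.33  0.32 -0.04]
time: 21.3
tool_pos: [520.1, -175.0, 65.7]
tcp_rot: [3.14, 0.001, -3.072]
contact_force: [0.2, 0.0, -0.3]
grip_width: 46.1
```

Forces are zero after release. I'll lift clear and check.

```bash
python3 -m handwheel '[[[0,0,6],[0,0,0]],[[0,0,15],[0,0,0]],[[0,0,25],[0,0,0]],[[0,0,35],[0,0,0]],[[0,0,45],[0,0,0]],[[0,0,45],[0,0,0]],[[-40,40,20],[0,0,0]],[[-50,50,0],[0,0,0]],[[-50,50,0],[0,0,0]],[[0,50,0],[0,0,0]],[[0,0,0],[0,0,0]],[[0,0,0],[0,0,0]]]'
python3 - <<'E'
from h import *
t=capture("top"); s=capture("side")
a=cv2.resize(t["img"][155:235,270:370,::-1],(400,320),interpolation=cv2.INTER_CUBIC);b=cv2.resize(s["img"][200:300,220:320,::-1],(400,400),interpolation=cv2.INTER_CUBIC)
o=np.zeros((400,800,3),np.uint8);o[:320,:400]=a;o[:,400:]=b;cv2.imwrite("pics/f.png",o)
for n,c,bx,jb in(("top",t,(282,160,362,225),(282,165,362,220)),("side",s,(225,190,320,300),(225,190,320,300))):
    print(n); jaws(c,jb)
    P=np.vstack([p for p,_ in comps(c,"green",bx)]); r=cv2.minAreaRect(np.array([ray(c,*q,39)[:2] for q in P],np.float32)); print("board",len(P),r)
    for d in spot_in("board_grip",c is t and "top" or "side"): print(d["score"],w(c,d["xyz"]).round(1))
    for q in "meter screwdriver tape screw_jar".split():
        for d in spot_in(q,n)[:1]: print(q,w(c,d["xyz"]).round())
state()
E
```

```text
time: 22.8
tool_pos: [392.1, 3.0, 257.5]
tcp_rot: [3.141, 0.002, -3.071]
contact_force: [-0.3, 0.1, -0.7]
grip_width: 45.6
top
jaw px [349.8 190.6] 165 [ 524.7 -247.6   45.5] rect [ 524.5 -248. ] [58.9 20.5] 4.0
jaw px [293.5 194.1] 141 [516.2 -99.2  45.5] rect [515.2 -99.1] [57.3 17.6] 4.5
board 944 ((520.0261840820312, -173.50140380859375), (79.0680160522461, 138.8816375732422), 3.8666911125183105)
0.74 [ 519.6 -169.1   40.1]
0.72 [298.9 -22.    2. ]
meter [733.  85.  37.]
screwdriver [ 730. -167.   21.]
tape [ 688. -271.   18.]
screw_jar [ 515. -214.   10.]
side
jaw px [261.6 221.3] 159 [ 513.5 -101.3   45.5] rect [ 514.4 -100.7] [60.  25.6] 3.2
jaw px [281.2 262.9] 181 [ 523.3 -248.4   45.5] rect [ 524.  -248.2] [60.7 19.9] 3.6Traceback (most recent call last):
  File "<stdin>", line 7, in <module>
    return _nx.concatenate(arrs, 0, dtype=dtype, casting=casting)
           ~~~~~~~~~~~~~~~^^^^^^^^^^^^^^^^^^^^^^^^^^^^^^^^^^^^^^^
ValueError: need at least one array to concatenate
```

View pics/f.png

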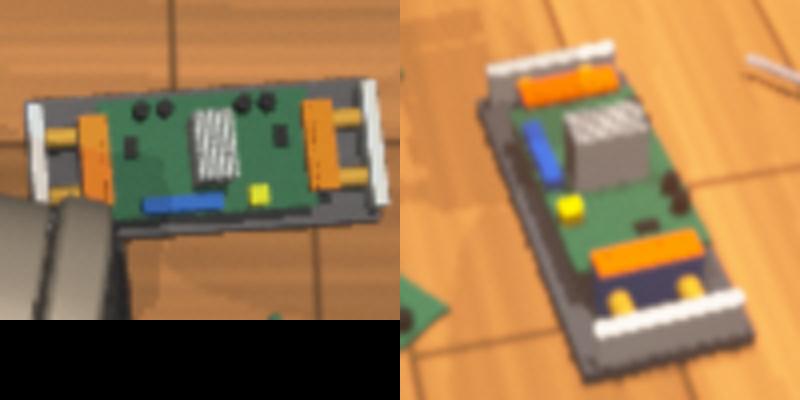

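The board lies under both orange lips, with the heat sink up and centred. Each jaw is about 5.5 mm out by the top picture, against 6 mm expected. Handing in.

```bash
python3 -c "
from h import *
print(bot.close_job())"
```

```text
the job is handed in; nothing more can be done
None
```

The green board from the robot's far left is in the holder, heat sink up and in both slots. I handed the job in at about 23 s on the robot's clock, and no verdict is reported.

- **How it went:** I tucked the +y edge into the left jaw and pushed that jaw about 17.7 mm out, with a force of about 11 N and no end stop hit. I lowered the other edge behind the right lip with no upward jolt, moved the board back until the springs balanced, opened the gripper halfway and lifted clear.
- **Last checks (top camera):**
  - Both jaws are spread evenly, each about 5.5 mm out.
  - The board's centre is within about 1 mm of the holder's.
  - It is square within about 0.2°.
  - The tool was level when it let go, with the heat sink's centre at about 59 mm.
  - The force on the tool was zero after release.
- **Checks that failed or disagreed:**
  - The side camera's green-board detection failed in the last picture and stopped that script, so the board check there was by eye. It showed the board level under both lips.
  - The network placed the heat sink about 4 mm off along y, which is within its stated error.
  - The last jar detection was false (a point on the holder). The arm never went near the jar, but I did not confirm its final position.
  - The meter, screwdriver and tape showed within about 4 mm of their starting places, also within the detection error.

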